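# Unload the finished relief and index the patina turntable

## Robot

A 6-joint arm with a two-finger parallel gripper is mounted at the origin on the work surface. World frame = base frame: x ahead of the robot, y to its left, z up, the work surface at z = 0. Lengths are in m, angles in rad, forces in N, time in s.
With the tool pointing down it reaches from about 0.275 to 0.875 m from the base axis. Payload 12.5 kg.
Tool frame: the origin (TCP) lies on the centre line of the jaws, within the pads' length; the fingertips stand r.finger_overhang ahead of it and the grasp point (between the pads) lies 3 mm ahead of it (r.finger_overhang is the distance from the TCP to the fingertips, in m); z points along the fingers, y is the direction in which the jaws open and shut (so a half turn about z gives the same grasp; the last joint's range is limited). The gripper opens to 85 mm and grips with 20 to 120 N. Pads are 22 mm wide; open, the fingers measure 114 mm over their backs; the gripper's body (76 mm by 85 mm) begins 54 mm behind the grasp point. The pads swing forward as they close: fully open they stand 13 mm farther back than shut.
Start: joints at [-1.431, 0.351, 1.652, -0, 1.139, -0.085], TCP at [0.123, -0.536, 0.253] pointing down, gripper open.
Joint ranges: [-2.75, 2.75], [-0.79, 2.1], [0.01, 2.65], [-1.57, 4.71], [0.07, 3.14], [-2.87, 2.87]. Speed limits (rad/s): [2.22, 2.22, 2.79, 3.14, 3.14, 3.14].

## Interface

Orientations are given as a unit quaternion [x, y, z, w].
In Python, from cell import r, optics gives the robot as it stands. The module is installed in compiled form; this text tells all that it offers. Calls block until the motion is done:
- r.move_to(position, orientation): joint-space move of the TCP to a pose.
- r.move_linear(position, rot=None, vel=0.15): straight line of the TCP; rot=None keeps the orientation; vel is the mean speed in m/s.
- r.set_joints(angles): joint-space move.
- r.set_gripper(opening, squeeze=None): opening from 0.0 (shut) to 1.0 (fully open); squeeze is the grip in N (None keeps the last); returns when the fingers have stopped.
- r.sleep(seconds).
- r.inverse_kinematics(position, orientation): joint angles nearest the present ones, or None.
- optics.get_image(name): name is "scene" or "top" or "wrist"; returns a dict with "pixels" (400x640x3 uint8, red, green, blue), "depth" (400x640 float32, m along the optical axis (not along the pixel's ray), 0 where there is no reading), "fx", "fy", "cx", "cy" (pixels), "D" ([k1, k2, p1, p2, k3] as OpenCV has them; the pictures are not rectified), "camera_from_world" (4x4, takes a point from world to camera coordinates); the wrist camera has in their place "mount" (4x4, takes a point from camera to tool coordinates, whose origin is the TCP and whose axes are the flange's). Camera axes: x right, y down, z forward; pixel columns grow to the right and rows downward; lengths in m; the calibration is good to about 2 mm. A picture is of the moment at which its call begins: read the wrist's pose just before it.
A pose or a line that the arm cannot do raises r.PlanningError and nothing moves.
- r.hand_in(): hands the job in, once; it reports no verdict.
Readings, each from a call of its own:
- r.current_t(): time.
- r.current_q(): joint angles.
- r.current_qvel(): joint speeds.
- r.current_effort(): joint torques, N m.
- r.current_tool_pos(): TCP position.
- r.current_ee_rot(): TCP orientation.
- r.current_contact_force(): force on the tool from outside, world axes, zero at the start.
- r.current_torque(): the same for the moment, N m.
- r.current_opening(): opening from 0.0 (shut) to 1.0 (fully open).
Only numpy, scipy, OpenCV 4.12 (cv2) and the standard library are available. Lean on these libraries where they do the work, as an engineer would, in place of code of your own. Each camera call takes 0.05 s, during which the arm holds its last target.

## Task

The arched bronze relief on the indexing turntable is finished: slide it up out of its slot, carry it to the drying easel and lean it there with its decorated face outward, setting it down rather than dropping it, and let go. Then pull up the spring index ring on the turntable's rim and turn the table counterclockwise (seen from above) a quarter turn to the next notch, so that the square relief comes round to where the arched one stood, and let the ring go so that the pin drops fully home. Keep the square relief in its slot and leave the tin, the jar and the brush where they are.

Things in the scene. Friction and masses are not known exactly. Their poses are not given: they have to be found in the camera images.
- stand: Fixed stand of the turntable: a cast foot and a round steel index plate, radius 158 mm, upper face 52 mm above the bench, with four 12 mm wide notches in its rim 90 degrees apart. Origin on the upright turning axis at bench height. On it turns a plywood table, radius 118 mm, top 72 mm above the bench, with four wooden slotted holders; two are empty.
- turntable (a joint): Turn of the table on its stand, rad: 0 at the start, growing counterclockwise seen from above. With the pin out it turns easily (about 1 N at the ring); the pin locks it, with some 0.01 rad of play, at 0, 1.571, 3.142 and so on.
- plunger (a joint): Lift of the spring index plunger (pin and ring), m: 0 with the pin home in a notch, at most 0.020. The pin clears the plate above 0.014; let go between notches it rides on the plate and snaps into the next. The spring pushes down with 7 N at 0, 14 N at full lift. The table carries it round, its upright axis 140 mm from the turning axis, at the start 135 degrees counterclockwise from the stand's x.
- ring_grip (a point): Centre of the upright steel pull ring on the plunger, 123 mm above the bench at the start: outer diameter 38 mm, round bar 8 mm, bottom 6 mm above the 24 mm thick barrel. x is level, across the ring's thickness (pinch along x); y lies in the ring's plane. The ring swivels freely on its upright axis, so a hand on it need not turn with the table; carried round while lifted, it turns the table.
- finished_slot (a point): Middle of the floor of the slot in which the arched relief starts, 78 mm above the bench, 75 mm from the turning axis towards the stand's -x; moves with the table. Each slot is 10 mm wide, 74 mm long (tangential) and 22 mm deep in a holder 34 by 90 mm with its top 100 mm above the bench.
- next_slot (a point): Middle of the floor of the slot that holds the square relief, a quarter turn clockwise of the other (towards the stand's +y at the start); same size, moves with the table.
- arched_relief: The finished bronze relief: plate 70 mm wide, 8 mm thick, 90 mm high with a semicircular top (radius 35 mm), 0.3 to 0.5 kg. Origin at the middle of its lower edge, z up along the plate, y along its width, decorated face towards -x (at the start outward from the turning axis). In its slot its top is 168 mm above the bench.
- square_relief: The next bronze relief: rectangular plate 70 mm wide, 8 mm thick, 85 mm high, origin and axes as for the arched one; its top is 163 mm above the bench and it rides round with the table.
- easel: Wooden drying easel fixed to the bench: base 100 mm (x) by 160 mm (y), 14 mm high, origin under its middle, front to its -x. A back board, 150 mm wide, leans back towards +x by 17 degrees; its front face starts on the base at x = +12 mm and ends at x = +27 mm, 64 mm above the bench. A relief stands on the ledge and leans its back on the board.
- ledge (a point): Middle of the easel's ledge, 14 mm above the bench, 26 mm deep (easel x) between the foot of the back board and a front lip 6 mm thick and 8 mm high; axes as the easel.
- tin: Open steel paint tin, 74 mm diameter, 95 mm high, origin under its centre. A bystander.
- jar: Amber glass jar with a dark cap, 60 mm diameter, 75 mm high, origin under its centre. A bystander.
- flat_brush: Paint brush 190 mm long lying on the bench, origin under its middle, handle to its -x. A bystander.

How it is judged:
On the way, in this order (a step that is already met when the one before it is completed fails the run):
1. the arched relief is slid up clear of its slot (z of arched_relief in the frame of stand above 0.103 m and angle between arched_relief's own z axis and vertical below 0.5 rad), for 0.1 s.
2. the arched relief leans on the easel, face outward, and is let go (x of arched_relief in the frame of easel between -0.018 and 0.014 m and y of arched_relief in the frame of easel between -0.05 and 0.05 m and z of arched_relief in the frame of easel below 0.024 m and angle between arched_relief's own x axis and vertical between 1.72 and 2.3 rad and contact force between the fingers and arched_relief below 0.2 N), for 0.3 s.
3. the index ring is pulled up until the pin is out of its notch (value of joint plunger above 0.012 m and value of joint turntable below 0.3 rad), for 0.1 s.
4. the table is turned a quarter turn and the pin is home in the next notch (value of joint plunger below 0.003 m and value of joint turntable between 1.541 and 1.601 rad), for 0.2 s.
At the end, for the whole second after the job is handed in: Table a quarter turn (0.03 rad) counterclockwise of its start, pin home (3 mm); arched relief on the easel ledge, back to the board, face outward, leaning 9 to 42 degrees, within 50 mm of the easel middle sideways; square relief upright (0.2 rad) in its slot (8 mm) (all of step 4 and x of arched_relief in the frame of easel between -0.018 and 0.014 m and y of arched_relief in the frame of easel between -0.05 and 0.05 m and z of arched_relief in the frame of easel below 0.024 m and angle between arched_relief's own x axis and vertical between 1.72 and 2.3 rad and linear speed of arched_relief below 0.02 m/s and distance between square_relief and next_slot below 0.008 m and angle between square_relief's own z axis and vertical below 0.2 rad); the robot touches nothing.
It fails at once if the arched relief is dropped onto the easel (falls faster than 0.6 m/s within 60 mm of it) (distance between arched_relief and easel below 0.06 m and linear speed of arched_relief above 0.6 m/s).
It fails at once if the tin is moved by more than 30 mm (distance of tin from where it was at the start of the episode above 0.03 m).
It fails at once if the jar is moved by more than 30 mm (distance of jar from where it was at the start of the episode above 0.03 m).
It fails at once if the brush is moved by more than 30 mm (distance of flat_brush from where it was at the start of the episode above 0.03 m).
It also fails if it takes over 58 s, if anything falls off the work surface, if the arm or the gripper's body presses on something with over 40 N, if the wrist force passes 120 N, or if a joint passes its speed limit or range.

## Working session

There is one attempt and no reset: what is moved stays moved. The work goes in short steps, each a Python script; the robot and the scene stay as the last script left them, time stands still between calls to the robot, and variables do not carry over. Pictures are saved under pics/ and viewed, and the job is handed in when it is done.

```bash
mkdir -p pics; python3 - <<'E'
from cell import r, optics
import cv2, numpy as np, pickle
print(r.current_t(), r.finger_overhang, r.current_opening(), r.current_ee_rot())
d={}
for n in ("scene","top","wrist"):
    if n=="wrist": print(r.current_tool_pos())
    im=optics.get_image(n); d[n]=im
    cv2.imwrite(f"pics/{n}0.png",im["pixels"][:,:,::-1])
    print(n,im["fx"],im["cx"],im["D"],im.get("camera_from_world",im.get("mount")),(im["depth"]>0).mean())
pickle.dump(d,open("d0.pkl","wb"))
E
```

```text
0.0 0.022 0.9974533268202762 [ 9.93693560e-01  1.12128316e-01 -2.43053701e-05 -5.91064089e-04]
scene 409.5779611446276 318.09195440597716 [-0.08523454  0.          0.          0.          0.        ] [[ 0.68507641  0.72846543  0.00290284 -0.39606836]
 [ 0.6147248  -0.5759631  -0.53886911 -0.2750187 ]
 [-0.39087559  0.37095097 -0.8423845   1.42296463]
 [ 0.          0.          0.          1.        ]] 0.99590234375
top 501.5427118522533 317.83199085474746 [0.05489147 0.         0.         0.         0.        ] [[ 0.00124934 -0.9999      0.01408667 -0.02022357]
 [-0.98988606 -0.00323491 -0.1418278   0.59029381]
 [ 0.14185918 -0.01376701 -0.98979111  1.14750996]
 [ 0.          0.          0.          1.        ]] 0.99595703125
[ 0.12259427 -0.53588802  0.25281922]
wrist 297.95122310515666 320.3178174567613 [-0.04741427  0.          0.          0.          0.        ] [[-3.06519788e-04 -9.56244079e-01 -2.92569935e-01  7.53181241e-02]
 [ 9.99999952e-01 -2.79892363e-04 -1.32872019e-04 -6.19569171e-04]
 [ 4.51699913e-05 -2.92569961e-01  9.56244119e-01 -1.19982896e-01]
 [ 0.00000000e+00  0.00000000e+00  0.00000000e+00  1.00000000e+00]] 0.99612109375
```

View pics/scene0.png

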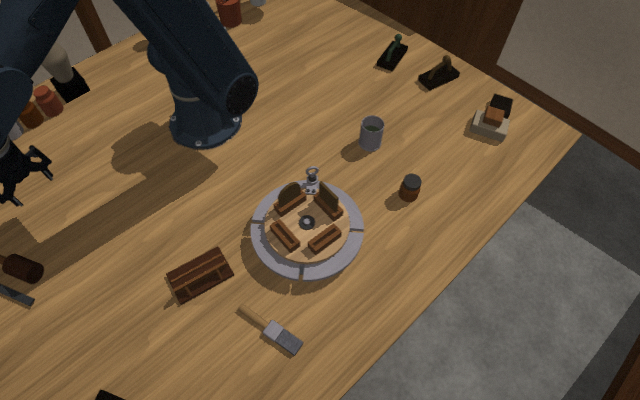

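View pics/top0.png

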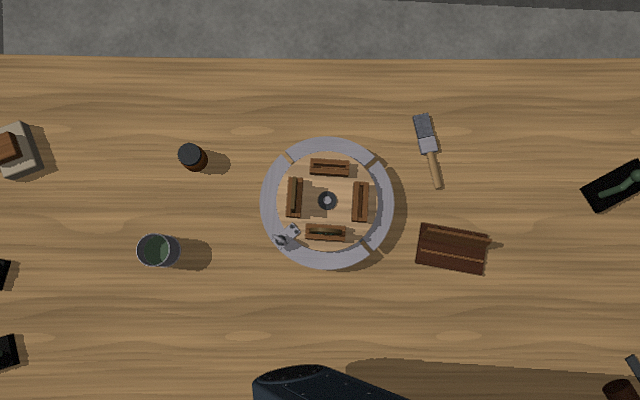

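Top view: turntable centred near (327,201), arched relief at (325,232), square at (294,198), ring at (288,235), easel at (452,248). The bystanders lie clear of these. Now the point clouds from the top and scene depth.

```bash
cat > h.py <<'E'
import numpy as np, cv2, pickle
def cloud(im, T=None):
    """Nx.. world points (400,640,3); T=camera->world for wrist"""
    K=np.array([[im["fx"],0,im["cx"]],[0,im["fy"],im["cy"]],[0,0,1.]])
    u,v=np.meshgrid(np.arange(640.),np.arange(400.))
    n=cv2.undistortPoints(np.stack([u,v],-1).reshape(-1,1,2),K,np.array(im["D"])).reshape(400,640,2)
    z=im["depth"].astype(float)
    P=np.dstack([n[...,0]*z,n[...,1]*z,z])
    if T is None: T=np.linalg.inv(np.array(im["camera_from_world"]))
    P=P@T[:3,:3].T+T[:3,3]
    P[z<=0]=np.nan
    return P
def circ(p):
    A=np.c_[2*p[:,0],2*p[:,1],np.ones(len(p))]; s=np.linalg.lstsq(A,(p[:,:2]**2).sum(1),rcond=None)[0]
    return s[0],s[1],np.sqrt(s[2]+s[0]**2+s[1]**2)
E
python3 - <<'E'
from h import *
d=pickle.load(open("d0.pkl","rb"))
for n in ("top","scene"):
    P=cloud(d[n]); 
    if n=="top":
        for uv in [(325,232),(294,198),(288,235),(452,248),(327,145),(500,330)]: print(uv,P[uv[1],uv[0]].round(4))
    x,y,z=P[...,0],P[...,1],P[...,2]
    bench=(abs(z)<.02)&(x>.3)&(x<.8)&(abs(y)<.4); print(n,"bench z",np.median(z[bench]))
    if n=="top": c0=P[201,327,:2]
    R=np.hypot(x-c0[0],y-c0[1])
    m=(abs(z-.052)<.006)&(R<.19)&(R>.1)
    # outline
    mm=m.astype(np.uint8)
    cnt,_=cv2.findContours(mm,cv2.RETR_EXTERNAL,cv2.CHAIN_APPROX_NONE)
    c=max(cnt,key=cv2.contourArea)[:,0]; p=P[c[:,1],c[:,0]]
    for k in range(5):
        cx,cy,rr=circ(p); res=abs(np.hypot(p[:,0]-cx,p[:,1]-cy)-rr); p=p[res<max(.003,1.5*np.median(res))]
    print("plate",cx,cy,rr,len(p),np.median(z[m])); 
    R=np.hypot(x-cx,y-cy)
    for nm,lo,hi in (("pl",.045,.06),("table",.066,.077),("holder",.094,.104),("relief",.115,.18)):
        m=(z>lo)&(z<hi)&(R<.16)
        k,lab,st,cen=cv2.connectedComponentsWithStats(m.astype(np.uint8))
        for i in range(1,k):
            if st[i,4]<25: continue
            q=P[lab==i]; w=q[:,:2]-q[:,:2].mean(0); 
            rect=cv2.minAreaRect(q[:,:2].astype(np.float32)*1000)
            print(nm,st[i,4],q.mean(0).round(4),"zmax",q[:,2].max().round(3),"rect",np.round(rect[0],1),np.round(rect[1],1),round(rect[2],1))
E
```

```text
(325, 232) [ 0.4973 -0.033   0.1406]
(294, 198) [0.5683 0.0335 0.16  ]
(288, 235) [0.4948 0.0493 0.0767]
(452, 248) [ 0.4692 -0.3415  0.0099]
(327, 145) [ 0.7118 -0.0406  0.0495]
(500, 330) [ 0.2781 -0.4496 -0.0026]
top bench z -0.0009782317587750944
plate 0.49520364486261964 -0.034527838813752015 0.07866536049192861 37 0.050888204186589014
pl 607 [0.5404 0.0909 0.0509] zmax 0.057 rect [546.7  92. ] [118.4  48.6] 9.1
pl 731 [ 0.5195 -0.1594  0.0509] zmax 0.058 rect [ 526.  -160.6] [ 51.  129.3] 70.7
pl 1477 [ 0.449  -0.0335  0.0508] zmax 0.059 rect [451.3 -33.2] [204.4  65.6] 87.5
table 4402 [ 0.5559 -0.0374  0.0712] zmax 0.077 rect [552.7 -37.4] [234.1 188.1] 87.4
holder 220 [ 0.6398 -0.0431  0.0988] zmax 0.104 rect [641.  -42.5] [89.6 15.5] 86.8
holder 407 [0.5786 0.0359 0.0988] zmax 0.104 rect [581.   36.4] [34.1 90.4] 86.1
holder 456 [ 0.571  -0.1127  0.0986] zmax 0.104 rect [ 571.1 -113.1] [34.1 90. ] 86.4
holder 405 [ 0.4998 -0.0331  0.0988] zmax 0.104 rect [501.1 -33.5] [89.7 34. ] 86.5
relief 160 [0.5795 0.0359 0.1568] zmax 0.168 rect [580.8  36.4] [ 8.  70.4] 86.4
relief 175
[... 326 characters left out ...]
[632.   83.5] [ 44.4 117.2] 63.5
pl 1812 [ 0.6697 -0.0925  0.0504] zmax 0.06 rect [661.3 -82.9] [269.8 127.5] 53.1
table 2705 [ 0.5976 -0.0509  0.0709] zmax 0.077 rect [596.4 -42.1] [233.6 193.7] 84.4
holder 191 [ 0.5093 -0.0363  0.0985] zmax 0.104 rect [508.  -35.2] [91.  20.9] 84.9
holder 211 [0.5874 0.0286 0.0986] zmax 0.104 rect [580.3  34.5] [33.4 91.2] 86.5
holder 321 [ 0.5715 -0.1149  0.0984] zmax 0.104 rect [ 569.7 -114.7] [35.  92.4] 86.4
holder 332 [ 0.6506 -0.0458  0.0982] zmax 0.103 rect [650.  -45.1] [89.3 35.5] 86.7
relief 269 [0.5821 0.0332 0.1447] zmax 0.166 rect [579.5  35.6] [10.7 71.5] 86.3
relief 275 [ 0.5027 -0.0372  0.143 ] zmax 0.169 rect [500.7 -34.3] [70.6 10.7] 86.5
```

```bash
python3 - <<'E'
from h import *
d=pickle.load(open("d0.pkl","rb"))
a=d["top"]["pixels"][120:290,240:510,::-1]; cv2.imwrite("pics/topc.png",cv2.resize(a,None,fx=2.9,fy=2.9,interpolation=cv2.INTER_CUBIC))
a=d["scene"]["pixels"][150:320,150:390,::-1]; cv2.imwrite("pics/scc.png",cv2.resize(a,None,fx=3.3,fy=3.3,interpolation=cv2.INTER_CUBIC))
E
```

```text
(no output)
```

View pics/topc.png

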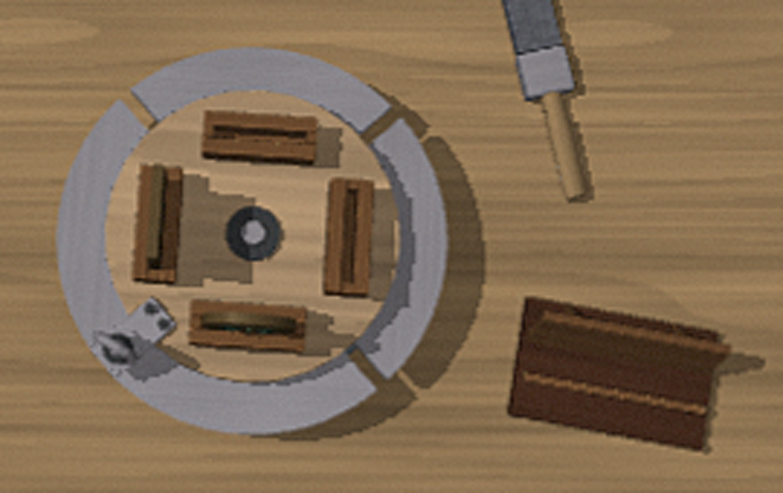

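View pics/scc.png

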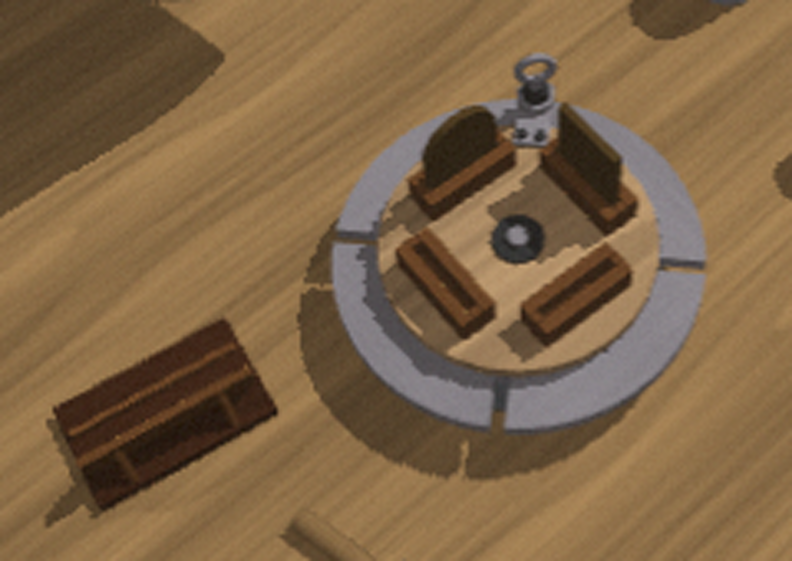

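Turntable is consistent in both views: centre ≈ (0.576,-0.038), stand x at ≈ -3.5°, ring predicted (0.483,0.067) vs measured (0.484,0.067). Now the easel.

```bash
python3 - <<'E'
from h import *
d=pickle.load(open("d0.pkl","rb"))
for n in ("top","scene"):
    P=cloud(d[n]); x,y,z=P[...,0],P[...,1],P[...,2]
    b=(x>.35)&(x<.6)&(y<-.22)&(y>-.48)
    m=(z>.006)&b
    k,lab,st,cen=cv2.connectedComponentsWithStats(m.astype(np.uint8))
    i=1+np.argmax(st[1:,4]); q=P[lab==i]
    rect=cv2.minAreaRect(q[:,:2].astype(np.float32)*1000); print(n,"foot",rect,q[:,2].max())
    m2=(lab==i)
    a=np.radians(rect[2]); 
    for lo,hi in ((.009,.0165),(.0185,.025),(.03,.055),(.057,.066)):
        mm=m2&(z>lo)&(z<hi); 
        k2,l2,s2,c2=cv2.connectedComponentsWithStats(mm.astype(np.uint8))
        for j in range(1,k2):
            if s2[j,4]>20:
                w=P[l2==j]; r2=cv2.minAreaRect(w[:,:2].astype(np.float32)*1000)
                print(lo,hi,s2[j,4],w.mean(0).round(4),np.round(r2[0],1),np.round(r2[1],1),round(r2[2],1))
E
```

```text
top foot ((468.5876770019531, -339.4533386230469), (160.96348571777344, 102.14227294921875), 79.77667999267578) 0.0688709823420155
0.009 0.0165 1561 [ 0.4551 -0.333   0.0127] [ 467.8 -338.9] [160.9 100.6] 78.2
0.009 0.0165 112 [ 0.5137 -0.3487  0.0128] [ 513.9 -347.4] [83.9  9.5] 79.8
0.009 0.0165 40 [ 0.5024 -0.4115  0.0129] [ 502.1 -410.3] [27.3  9.8] 80.8
0.0185 0.025 91 [ 0.4554 -0.3204  0.0212] [ 455.4 -318.3] [109.    7.7] 79.4
0.0185 0.025 32 [ 0.4403 -0.3918  0.0209] [ 440.4 -391.9] [33.5  5.6] 79.5
0.03 0.055 293 [ 0.4907 -0.3415  0.0423] [ 490.2 -342. ] [146.8  13.5] 78.0
0.057 0.066 246 [ 0.4987 -0.3448  0.0611] [ 498.3 -345.7] [151.   10.7] 80.1
scene foot ((466.89642333984375, -340.4477844238281), (158.8599395751953, 103.99095916748047), 79.31188201904297) 0.06656462023413456
0.009 0.0165 1345 [ 0.4677 -0.3412  0.0128] [ 466.9 -340.4] [158.9 104. ] 79.3
0.0185 0.025 110 [ 0.45   -0.3402  0.021 ] [ 450.5 -337.1] [147.3   8.4] 80.2
0.03 0.055 132 [ 0.4976 -0.3498  0.0428] [ 500.8 -346.8] [148.6  19.2] 81.6
0.057 0.066 184 [ 0.4971 -0.348   0.0615] [ 496.8 -345.9] [147.4  10.6] 80.2
```

```bash
cat >> h.py <<'E'
from scipy.spatial.transform import Rotation as Ro
TH=np.radians(-3.5); C=np.array([.5760,-.0382]); EA=np.radians(-10.3); E0=np.array([.468,-.3397,0])
def quat(yaw, lean=0, s=1):
    """relief frame: Rz(yaw) then lean back by +lean about y; tool z=-relief z, tool y = s*relief x"""
    R=(Ro.from_euler('z',yaw)*Ro.from_euler('y',lean)).as_matrix()
    zt=-R[:,2]; yt=s*R[:,0]; xt=np.cross(yt,zt)
    return Ro.from_matrix(np.c_[xt,yt,zt]).as_quat()
def tcp_for(p, q, ahead=.003):
    return np.asarray(p)-ahead*Ro.from_quat(q).as_matrix()[:,2]
RZ=Ro.from_euler('z',EA).as_matrix()
PHI=np.radians(20); G=.076
def place(ox,oz,yaw_err=0):
    """relief origin at easel (ox,0,oz): grasp point, quat"""
    return E0+RZ@np.array([ox+G*np.sin(PHI),0,oz+G*np.cos(PHI)])
GRASP=np.array([.5003,-.0335,.078+G])
RING=np.array([.4835,.0669,.126])
E
python3 - <<'E'
from h import *
from cell import r
for s in (1,-1):
    for nm,p,q in (("g",GRASP,quat(TH,0,s)),("gup",GRASP+[0,0,.15],quat(TH,0,s)),("pl",place(.003,.0155),quat(EA,PHI,s)),("plup",place(.003,.12),quat(EA,PHI,s)),
      ("ring",RING,quat(np.radians(-29),0,s)),("ringend",np.array([.471,-.131,.142]),quat(np.radians(-29),0,s)),("ringend2",np.array([.471,-.131,.142]),quat(np.radians(20),0,s))):
        j=r.inverse_kinematics(tcp_for(p,q),q); print(s,nm,None if j is None else np.round(j,2))
E
```

```text
1 g [-0.16  0.39  1.86 -0.    0.88 -0.1 ]
1 gup [-0.16  0.21  1.71 -0.    1.23 -0.1 ]
1 pl [-0.62  0.79  1.39 -0.15  1.28 -0.38]
1 plup [-0.62  0.66  1.34 -0.15  1.46 -0.4 ]
1 ring [ 0.04  0.42  1.92 -0.    0.81  0.55]
1 ringend [-0.37  0.39  1.9  -0.    0.84  0.14]
1 ringend2 [-0.37  0.39  1.9  -0.    0.84 -0.72]
-1 g None
-1 gup None
-1 pl [-0.62  0.79  1.39 -0.15  1.28  2.77]
-1 plup [-0.62  0.66  1.34 -0.15  1.46  2.74]
-1 ring [ 0.04  0.42  1.92 -0.    0.81 -2.59]
-1 ringend None
-1 ringend2 [-0.37  0.39  1.9  -0.    0.84  2.43]
```

```bash
python3 - <<'E'
from h import *
from cell import r,optics
q=quat(TH)
r.set_gripper(0.5,40)
r.move_to(tcp_for(GRASP+[0,0,.16],q),q); print(r.current_t(),r.current_opening())
tp=np.array(r.current_tool_pos()); tr=Ro.from_quat(r.current_ee_rot()).as_matrix()
im=optics.get_image("wrist"); cv2.imwrite("pics/w1.png",im["pixels"][:,:,::-1])
T=np.eye(4);T[:3,:3]=tr;T[:3,3]=tp
P=cloud(im,T@np.array(im["mount"])); x,y,z=P[...,0],P[...,1],P[...,2]
print("table z",np.nanmedian(z[(abs(z-.072)<.008)]))
for nm,lo,hi in (("holder",.094,.104),("relief",.115,.18)):
    m=(z>lo)&(z<hi)&(np.hypot(x-C[0],y-C[1])<.165)
    k,lab,st,cen=cv2.connectedComponentsWithStats(m.astype(np.uint8))
    for i in range(1,k):
        if st[i,4]<60: continue
        p=P[lab==i]; a=cv2.minAreaRect(p[:,:2].astype(np.float32)*1000)
        print(nm,st[i,4],p[:,2].max().round(3),np.round(a[0],1),np.round(a[1],1),round(a[2],1), cen[i].round())
E
```

```text
2.9 0.5026260888108209
table z 0.07152292344114769
holder 121 0.101 [488.9  63.2] [21.8  8.8] 59.2 [303.  88.]
holder 1830 0.102 [579.8  36.6] [33.8 90. ] 86.1 [386. 108.]
holder 1597 0.102 [499.9 -33.4] [90.  33.6] 87.0 [320. 172.]
holder 1832 0.102 [649.  -43.7] [91.4 34.7] 85.4 [447. 174.]
holder 1435 0.102 [ 569.5 -113.6] [35.3 89.3] 86.4 [381. 234.]
relief 339 0.142 [482.6  66.8] [37.6  7.9] 60.0 [295.  82.]
relief 861 0.164 [579.8  37.1] [ 9.7 69.9] 85.6 [400. 109.]
relief 602 0.169 [498.8 -32. ] [67.3  9.7] 86.4 [319. 182.]
```

View pics/w1.png

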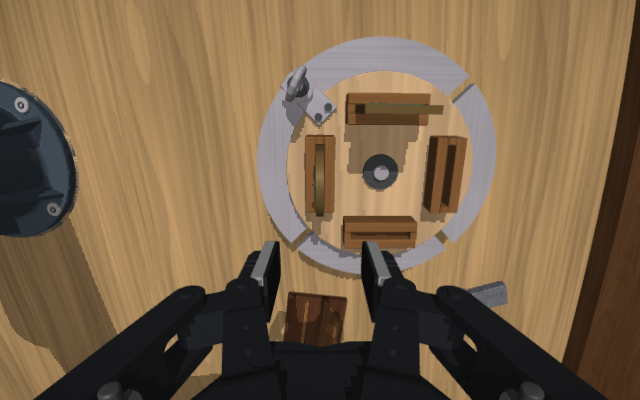

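The wrist view shows the arched relief at (320,180) centred between the jaws and its holder at (0.500,-0.033), within 1 mm of the other views. I'll descend, grip and lift.

```bash
python3 - <<'E'
from h import *
from cell import r,optics
q=quat(TH); g=GRASP.copy(); g[0]=.5
def f(s): print(s,round(r.current_t(),2),np.round(r.current_contact_force(),1),round(r.current_opening(),3),np.round(r.current_tool_pos(),4))
r.move_linear(tcp_for(g+[0,0,.03],q),vel=.15); r.move_linear(tcp_for(g,q),vel=.06); f("down")
r.set_gripper(0.0,60); f("grip")
r.move_linear(tcp_for(g+[0,0,.012],q),vel=.04); f("12mm")
r.move_linear(tcp_for(g+[0,0,.10],q),vel=.1); f("up")
tp=np.array(r.current_tool_pos()); tr=Ro.from_quat(r.current_ee_rot()).as_matrix()
im=optics.get_image("wrist"); cv2.imwrite("pics/w2.png",im["pixels"][:,:,::-1])
im=optics.get_image("scene"); cv2.imwrite("pics/s2.png",cv2.resize(im["pixels"][60:310,120:440,::-1],None,fx=2.4,fy=2.4))
P=cloud(im); pickle.dump((im,tp,tr),open("d2.pkl","wb"))
x,y,z=P[...,0],P[...,1],P[...,2]
m=(z>.17)&(z<.212)&(abs(x-.5)<.02)&(abs(y+.033)<.045); p=P[m]
print(len(p),p.mean(0),p[:,2].min(),p[:,1].min(),p[:,1].max(),np.median(p[:,0]))
E
```

```text
down 4.62 [ 0.4 -0.   0.8] 0.496 [ 0.5001 -0.0335  0.157 ]
grip 5.03 [-2.3  0.6  6.1] 0.084 [ 0.5    -0.0335  0.1574]
12mm 5.47 [-0.5 -0.8 -4.6] 0.084 [ 0.5    -0.0335  0.169 ]
up 6.51 [-0.   0.  -4.1] 0.085 [ 0.4997 -0.0335  0.2564]
199 [ 0.50350608 -0.03668712  0.19404247] 0.1723678707121925 -0.06989166278605441 0.00033577280052826675 0.5037967777548338
```

View pics/s2.png

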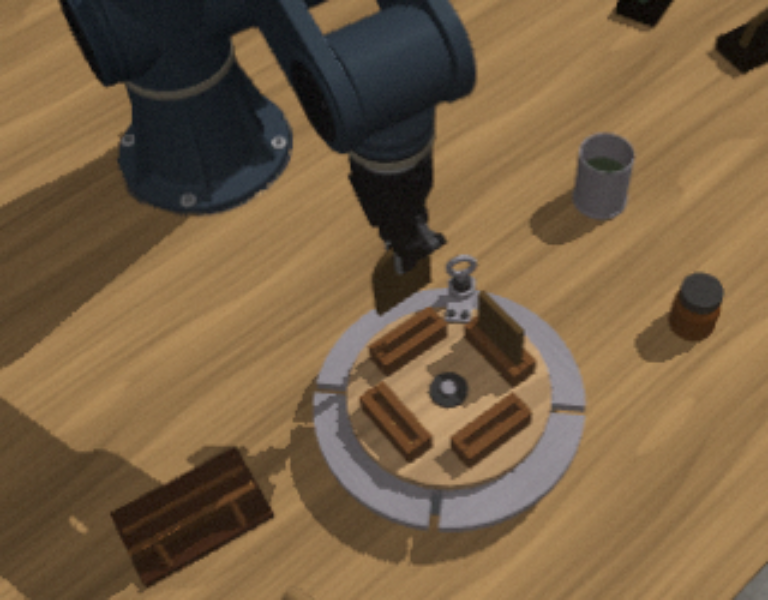

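```bash
python3 - <<'E'
from h import *
im,tp,tr=pickle.load(open("d2.pkl","rb"))
P=cloud(im); x,y,z=P[...,0],P[...,1],P[...,2]
m=(z>.16)&(z<.225)&(abs(x-.5)<.02)&(abs(y+.033)<.045)
k,lab,st,cen=cv2.connectedComponentsWithStats(m.astype(np.uint8)); i=1+np.argmax(st[1:,4]); p=P[lab==i]
A=np.c_[p[:,1],p[:,2],np.ones(len(p))]; s=np.linalg.lstsq(A,p[:,0],rcond=None)[0]
print(len(p),"dx/dy",s[0],"dx/dz",s[1]); 
b=p[p[:,2]<.2]; 
vs,us=np.where(lab==i)
for u in np.unique(us): 
    c=us==u; j=np.argmax(vs[c]); print(u,P[vs[c][j],u].round(4),end=' ')
E
```

```text
271 dx/dy 0.07555577730782867 dx/dz 0.010112010057583443
276 [ 0.4951 -0.0693  0.1967] 277 [ 0.4979 -0.0699  0.1823] 278 [ 0.5008 -0.0692  0.18  ] 279 [ 0.502  -0.0669  0.1791] 280 [ 0.5029 -0.0645  0.1776] 281 [ 0.5022 -0.0605  0.1774] 282 [ 0.5027 -0.0574  0.1794] 283 [ 0.5032 -0.0546  0.1772] 284 [ 0.5027 -0.0507  0.1772] 285 [ 0.5032 -0.0476  0.1792] 286 [ 0.503  -0.0444  0.1759] 287 [ 0.5031 -0.0409  0.177 ] 288 [ 0.5018 -0.0364  0.1758] 289 [ 0.5045 -0.0352  0.1774] 290 [ 0.5027 -0.0303  0.1753] 291 [ 0.5043 -0.028   0.1792] 292 [ 0.5051 -0.0254  0.1776] 293 [ 0.5034 -0.0205  0.1756] 294 [ 0.5042 -0.0176  0.1781] 295 [ 0.5057 -0.0155  0.1776] 296 [ 0.5043 -0.0108  0.1762] 297 [ 0.5056 -0.0082  0.1796] 298 [ 0.5033 -0.0031  0.1724] 299 [ 0.5051 -0.001   0.1767]
```

```bash
python3 - <<'E'
from h import *
from cell import r,optics
q=quat(EA,PHI)
def f(s): print(s,round(r.current_t(),2),np.round(r.current_contact_force(),1),round(r.current_opening(),3),np.round(r.current_tool_pos(),4))
r.move_to(tcp_for(place(.002,.16),q),q); f("above")
r.move_linear(tcp_for(place(.002,.05),q),vel=.12); f("near")
f0=np.array(r.current_contact_force())
r.move_linear(tcp_for(place(.002,.022),q),vel=.04); f("22")
im=optics.get_image("scene"); cv2.imwrite("pics/s3.png",cv2.resize(im["pixels"][150:330,130:330,::-1],None,fx=3.3,fy=3.3)); pickle.dump(im,open("d3.pkl","wb"))
E
```

```text
above 7.8 [-0.8  0.3 -5.1] 0.084 [ 0.4971 -0.3437  0.2345]
near 8.87 [-0.  -0.6 -4.7] 0.085 [ 0.4969 -0.3451  0.1251]
22 9.72 [ 0.4 -0.3 -4.7] 0.081 [ 0.4967 -0.3449  0.0964]
```

View pics/s3.png

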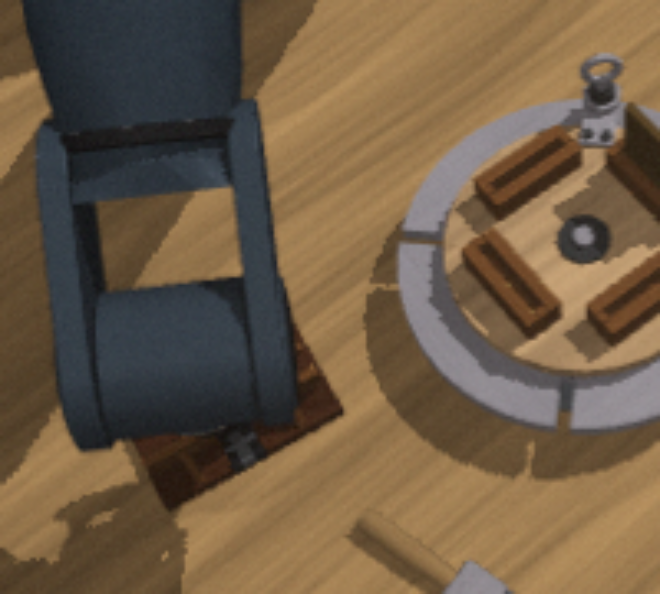

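The wrist hides the contact in the scene view, so I'll finish the lowering by force.

```bash
python3 - <<'E'
from h import *
from cell import r,optics
q=quat(EA,PHI)
def f(s): print(s,round(r.current_t(),2),np.round(r.current_contact_force(),1),round(r.current_opening(),3),np.round(r.current_tool_pos(),4))
f0=np.array(r.current_contact_force()); oz=.022
while oz>.0105:
    oz-=.001; r.move_linear(tcp_for(place(.002,oz),q),vel=.02)
    F=np.array(r.current_contact_force())-f0; print(round(oz,4),F.round(1))
    if F[2]>3 : break
r.sleep(.1); f("set")
E
```

```text
0.021 [-0.8  0.3 -0.1]
0.02 [-0.6  0.5  0.1]
0.019 [-0.1  0.2 -0.2]
0.018 [-0.4  0.7 -0.1]
0.017 [-1.3  0.9 -0.2]
0.016 [ 0.4  0.1 -0.4]
0.015 [0.2 1.5 5.9]
set 11.62 [0.  0.4 3. ] 0.087 [ 0.4967 -0.345   0.0897]
```

```bash
python3 - <<'E'
from h import *
from cell import r,optics
q=quat(EA,PHI)
def f(s): print(s,round(r.current_t(),2),np.round(r.current_contact_force(),1),round(r.current_opening(),3),np.round(r.current_tool_pos(),4))
f0=np.array(r.current_contact_force()); ox=.002
while ox<.0065:
    ox+=.001; r.move_linear(tcp_for(place(ox,.0155),q),vel=.02)
    F=np.array(r.current_contact_force()); print(round(ox,4),F.round(1))
    if F[:2]@RZ[:2,0]<-3: break
r.set_gripper(0.12); f("ease"); r.set_gripper(0.3); f("open")
d=Ro.from_quat(q).as_matrix()[:,2]
p=np.array(r.current_tool_pos()); r.move_linear(p-d*.05,vel=.06); f("back")
r.move_linear(p-d*.05+[0,.0,.10],vel=.15)
r.move_to(np.array([.42,.03,.3]),quat(np.radians(-29))); f("away")
im=optics.get_image("scene"); cv2.imwrite("pics/s4.png",cv2.resize(im["pixels"][150:330,130:350,::-1],None,fx=3.3,fy=3.3)); 
im2=optics.get_image("top"); cv2.imwrite("pics/t4.png",cv2.resize(im2["pixels"][120:300,240:510,::-1],None,fx=2.9,fy=2.9)); pickle.dump((im,im2),open("d4.pkl","wb"))
for im in (im,im2):
    P=cloud(im); e=(P-E0)@RZ; m=(e[...,2]>.072)&(e[...,2]<.13)&(abs(e[...,1])<.09)&(abs(e[...,0]-.03)<.05)
    p=e[m]; print(len(p)); 
    if len(p): print(p.mean(0).round(4),p.min(0).round(4),p.max(0).round(4))
E
```

```text
0.003 [-1.2  0.5  0.3]
0.004 [-3.5  0.9  0.5]
ease 12.33 [-0.3 -0.3  1. ] 0.124 [ 0.4989 -0.3454  0.0898]
open 12.63 [ 0.1 -0.1 -0.2] 0.3 [ 0.4986 -0.3452  0.0898]
back 13.62 [-0.5  0.6  0. ] 0.3 [ 0.5152 -0.3482  0.1363]
away 15.9 [ 0.1 -0.5  0.5] 0.298 [0.4205 0.0295 0.2999]
115
[ 0.0328 -0.0002  0.0898] [ 0.0247 -0.0354  0.0724] [0.039  0.0332 0.1016]
228
[0.0311 0.0022 0.087 ] [ 0.023  -0.0324  0.072 ] [0.0413 0.0341 0.1023]
```

View pics/s4.png

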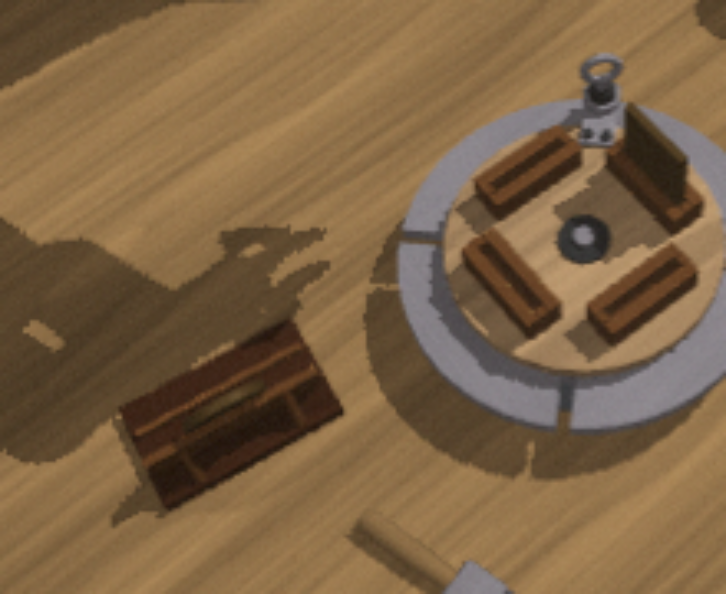

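View pics/t4.png

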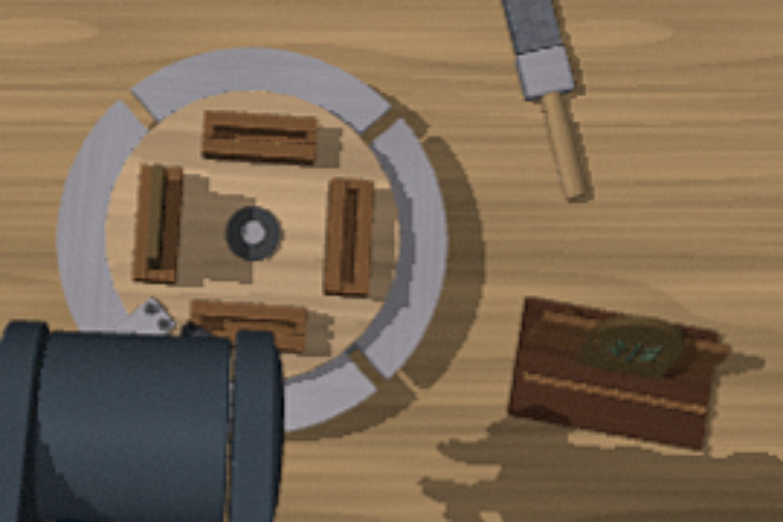

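The relief leans centred on the easel: y≈0, top edge at z≈0.10 and x≈0.037, which is about 20° of lean. The green decoration faces out at (635,348) in the enlarged top view. Next: grip the ring and lift it.

```bash
cat >> h.py <<'E'
RG=np.array([.4833,.0669,.126]); YR=np.radians(-29.5); QR=quat(YR)
R0=np.hypot(*(RG[:2]-C)); A0=np.arctan2(*(RG[:2]-C)[::-1])
def ringp(a,l): return tcp_for(np.array([C[0]+.140*np.cos(A0+a),C[1]+.140*np.sin(A0+a),RG[2]+l]),QR)
E
python3 - <<'E'
from h import *
from cell import r,optics
def f(s): print(s,round(r.current_t(),2),np.round(r.current_contact_force(),1),round(r.current_opening(),3),np.round(r.current_tool_pos(),4))
print(R0,np.degrees(A0-TH))
r.set_gripper(0.35,80)
r.move_to(ringp(0,.10),QR); f("above")
tp=np.array(r.current_tool_pos()); T=np.eye(4);T[:3,:3]=Ro.from_quat(r.current_ee_rot()).as_matrix();T[:3,3]=tp
im=optics.get_image("wrist"); cv2.imwrite("pics/w5.png",im["pixels"][:,:,::-1])
P=cloud(im,T@np.array(im["mount"])); m=(P[...,2]>.115)&(P[...,2]<.15)&(np.hypot(P[...,0]-RG[0],P[...,1]-RG[1])<.03)
if m.sum()>20: print(m.sum(),cv2.minAreaRect(P[m][:,:2].astype(np.float32)*1000),P[m][:,2].max())
r.move_linear(ringp(0,0),vel=.08); f("at")
r.set_gripper(0.0,80); f("grip")
E
```

```text
0.1401402868557075 134.91284557360547
above 16.72 [-0.4  0.   0.3] 0.345 [0.4832 0.0668 0.2287]
458 ((483.1769104003906, 67.45134735107422), (35.66865158081055, 7.777792930603027), 60.52037048339844) 0.14207483916230923
at 18.17 [0.2 0.4 0.8] 0.35 [0.4837 0.0668 0.1294]
grip 18.5 [-2.9  3.4  5.1] 0.072 [0.4832 0.0672 0.1294]
```

View pics/w5.png

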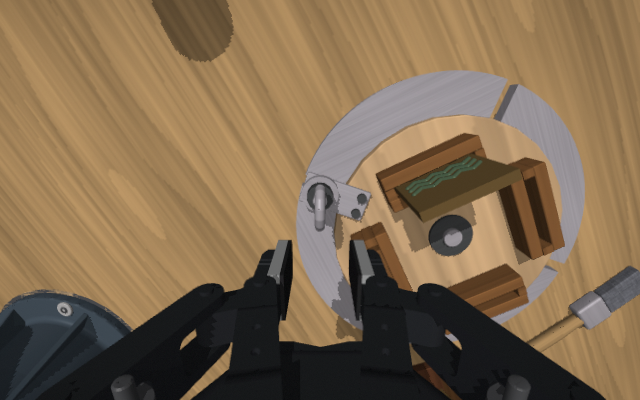

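Gripped: the wrist view had the ring at (320,200) on the jaw centre line. Lifting.

```bash
python3 - <<'E'
from h import *
from cell import r,optics
def f(s): print(s,round(r.current_t(),2),np.round(r.current_contact_force(),1),round(r.current_opening(),3),np.round(r.current_tool_pos(),4))
for l in (.006,.012,.0175): r.move_linear(ringp(0,l),vel=.04); f(l)
r.sleep(.2); f("held")
for a in (2,4,6): r.move_linear(ringp(np.radians(a),.0175),vel=.06); f(a)
im=optics.get_image("scene"); cv2.imwrite("pics/s6.png",cv2.resize(im["pixels"][140:300,220:400,::-1],None,fx=3.3,fy=3.3))
E
```

```text
0.006 18.8 [ -2.6   3.1 -10.5] 0.07 [0.4827 0.0669 0.1346]
0.012 19.1 [ -4.1   4.2 -11.4] 0.07 [0.4828 0.0669 0.1409]
0.0175 19.39 [ -3.1   4.2 -14.6] 0.074 [0.4829 0.0669 0.1466]
held 19.59 [ -3.4   5.1 -13.5] 0.068 [0.483  0.0669 0.1465]
2 19.84 [ -4.9   4.  -13.4] 0.073 [0.4792 0.0635 0.1464]
4 20.09 [ -4.3   3.9 -13.7] 0.072 [0.4757 0.0601 0.1464]
6 20.34 [ -5.    3.8 -13.8] 0.077 [0.4723 0.0565 0.1464]
```

View pics/s6.png

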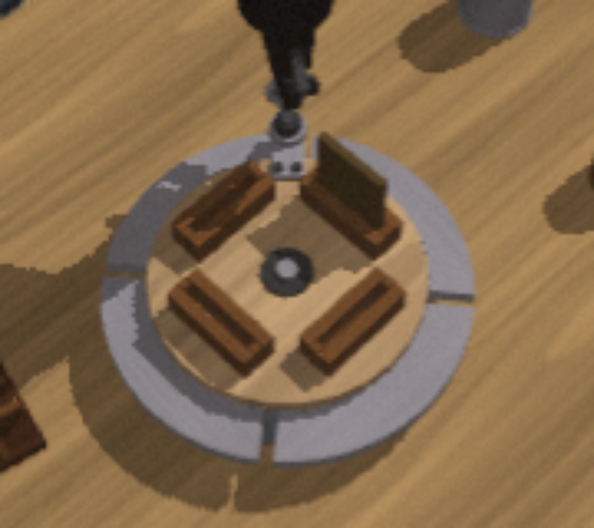

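The pin is out (spring load ≈ -14 N) and the table follows: the exposed notch shows at (325,140). Continuing the arc.

```bash
python3 - <<'E'
from h import *
from cell import r,optics
def f(s): print(s,round(r.current_t(),2),np.round(r.current_contact_force(),1),round(r.current_opening(),3),np.round(r.current_tool_pos(),4))
for a in np.arange(11,90,5.): 
    r.move_linear(ringp(np.radians(a),.0175),vel=.08)
    if a%20==1: f(a)
r.move_linear(ringp(np.radians(90),.0175),vel=.05); r.sleep(.2);f(90)
tp=np.array(r.current_tool_pos())
im2=optics.get_image("top"); im=optics.get_image("scene"); cv2.imwrite("pics/s7.png",cv2.resize(im["pixels"][140:300,220:400,::-1],None,fx=3.3,fy=3.3)); pickle.dump((im,im2),open("d7.pkl","wb"))
for im in (im,im2):
    P=cloud(im); x,y,z=P[...,0],P[...,1],P[...,2]
    for nm,lo,hi in (("holder",.094,.1035),("relief",.115,.168)):
        m=(z>lo)&(z<hi)&(np.hypot(x-C[0],y-C[1])<.11)
        k,lab,st,cen=cv2.connectedComponentsWithStats(m.astype(np.uint8))
        for i in range(1,k):
            if st[i,4]<60: continue
            p=P[lab==i]; a=cv2.minAreaRect(p[:,:2].astype(np.float32)*1000)
            print(nm,st[i,4],p[:,2].max().round(3),np.round(a[0],1),np.round(a[1],1),round(a[2],1))
E
```

```text
21.0 21.29 [ -5.5   3.4 -13.5] 0.072 [0.4512 0.0265 0.1464]
41.0 22.49 [ -5.4  -0.5 -13.8] 0.073 [ 0.4366 -0.0201  0.1464]
61.0 23.69 [ -5.8  -1.6 -14.1] 0.079 [ 0.4389 -0.069   0.1465]
81.0 24.89 [ -4.8  -2.1 -13.7] 0.073 [ 0.4581 -0.1144  0.1466]
90 25.73 [ -4.3  -4.  -14.2] 0.071 [ 0.4713 -0.1315  0.1466]
holder 287 0.103 [579.1  34.9] [35.8 91.5] 86.7
holder 211 0.103 [503.4 -36.6] [91.1 34.6] 82.7
holder 321 0.103 [ 571.8 -114.1] [34.8 89.9] 87.2
holder 335 0.103 [650.  -43.1] [91.1 35.5] 87.2
relief 294 0.165 [500.8 -35.5] [72.  10.7] 86.2
holder 455 0.103 [650.6 -42. ] [89.9 35.1] 87.0
holder 451 0.103 [579.9  36.5] [34.  90.4] 87.0
holder 257 0.103 [ 576.2 -113.2] [34.  82.2] 87.1
holder 386 0.103 [501.2 -34.6] [89.5 34.1] 87.4
relief 194 0.167 [500.3 -34.5] [68.   9.8] 87.3
```

View pics/s7.png

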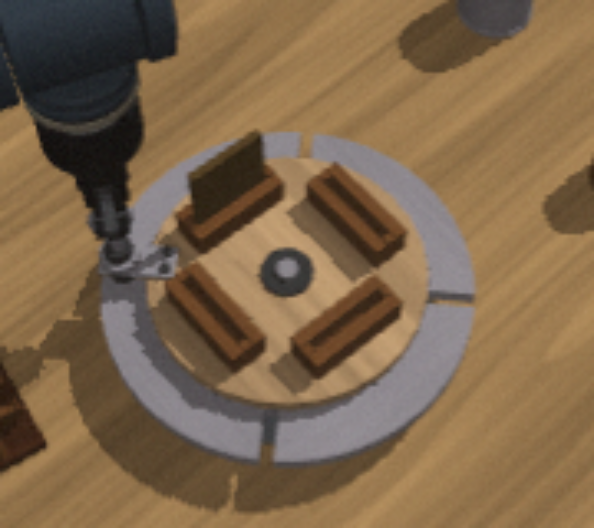

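The quarter turn is done, and the holders read ~87.1° against 86.4° at the start, so it may be about 0.6° over. I'll lower gently and watch the force.

```bash
python3 - <<'E'
from h import *
from cell import r,optics
def f(s): print(s,round(r.current_t(),2),np.round(r.current_contact_force(),1),np.round(r.current_tool_pos(),4))
a=90.; l=.0175
def low(a,l0):
    l=l0
    while l>.002:
        l-=.0015; r.move_linear(ringp(np.radians(a),l),vel=.03); F=r.current_contact_force()
        if F[2]>-4 : break
    f((a,round(l,4))); return l
l=low(90,l)
E
```

```text
(90, 0.001) 28.58 [-6.7 -0.4 -8.6] [ 0.4709 -0.131   0.1303]
```

The pin went into the notch: at 1 mm lift the load is still only the spring's. I'll let go, retreat and check.

```bash
python3 - <<'E'
from h import *
from cell import r,optics
def f(s): print(s,round(r.current_t(),2),np.round(r.current_contact_force(),1),round(r.current_opening(),3),np.round(r.current_tool_pos(),4))
r.move_linear(ringp(np.radians(90),0.0003),vel=.02); f("low")
r.set_gripper(.15); r.set_gripper(.4); f("open")
r.move_linear(ringp(np.radians(90),.12),vel=.12)
r.move_to(np.array([.33,.15,.35]),QR); f("away")
im2=optics.get_image("top"); im=optics.get_image("scene"); cv2.imwrite("pics/t8.png",cv2.resize(im2["pixels"][100:300,130:520,::-1],None,fx=2,fy=2));cv2.imwrite("pics/s8.png",cv2.resize(im["pixels"][90:350,150:440,::-1],None,fx=2.3,fy=2.3))
for im in (im2,im):
    P=cloud(im); x,y,z=P[...,0],P[...,1],P[...,2]
    for nm,lo,hi,R in (("holder",.094,.1035,.11),("relief",.115,.168,.11),("ring",.118,.15,.16)):
        rr=np.hypot(x-C[0],y-C[1]); m=(z>lo)&(z<hi)&(rr<R)&(rr>R-.05 if nm=="ring" else rr>=0)
        k,lab,st,cen=cv2.connectedComponentsWithStats(m.astype(np.uint8))
        for i in range(1,k):
            if st[i,4]<30: continue
            p=P[lab==i]; a=cv2.minAreaRect(p[:,:2].astype(np.float32)*1000)
            print(nm,st[i,4],p[:,2].max().round(4),np.round(a[0],1),np.round(a[1],1),round(a[2],1))
    e=(P-E0)@RZ; m=(e[...,2]>.072)&(e[...,2]<.13)&(abs(e[...,1])<.09)&(abs(e[...,0]-.03)<.05)
    p=e[m]; print("arched",len(p),p.mean(0).round(4),p.max(0).round(4))
E
```

```text
low 28.83 [-6.3 -0.3 -7.6] 0.068 [ 0.4709 -0.1311  0.1297]
open 29.42 [ 0.9 -0.2  0.3] 0.403 [ 0.4712 -0.1309  0.1295]
away 31.82 [ 0.5 -0.3 -1.2] 0.406 [0.3304 0.1496 0.3496]
holder 450 0.1033 [650.5 -42.6] [89.9 35.1] 86.7
holder 446 0.1035 [580.2  36.5] [33.9 90. ] 86.6
holder 455 0.1031 [ 571.5 -113. ] [34.3 89.6] 87.0
holder 394 0.1034 [501.1 -34.2] [89.8 34.1] 86.9
relief 190 0.1662 [500.2 -34.4] [68.   9.6] 86.1
ring 62 0.1438 [ 471.4 -130.9] [36.3  7.7] 59.6
arched 231 [0.031  0.0022 0.0866] [0.0414 0.0343 0.1035]
holder 292 0.1032 [579.9  35.3] [35.2 92.2] 86.7
holder 210 0.1032 [502.3 -35.3] [90.2 34.5] 85.7
holder 319 0.103 [ 571.5 -114.1] [34.4 93.9] 86.1
holder 332 0.103 [650.  -43.8] [90.6 35.5] 86.6
relief 291 0.1653 [500.4 -35.2] [70.9 11.7] 87.7
ring 53 0.1411 [ 471.9 -132.6] [35.7  7.8] 57.6
arched 114 [ 0.0328 -0.0009  0.09  ] [0.0392 0.0332 0.101 ]
```

View pics/t8.png

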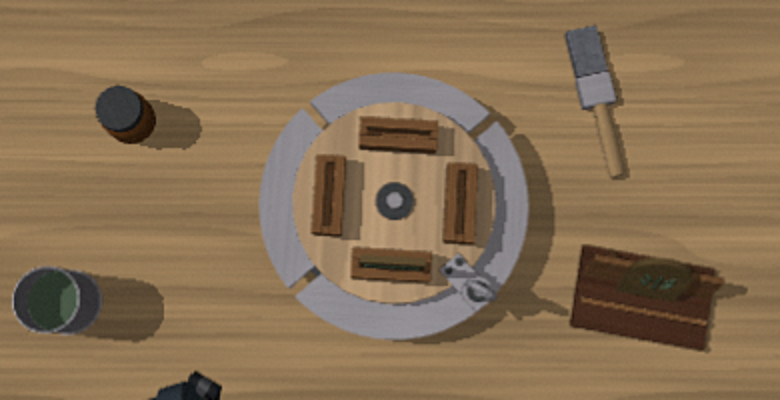

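View pics/s8.png

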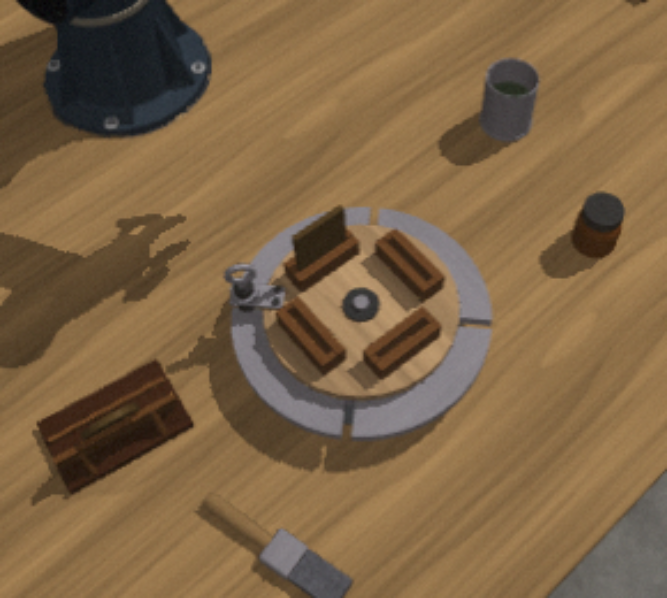

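The ring top is back at its starting height (0.141–0.144 m, against 0.142–0.145 m at the start). The pin sits at the notch and the holders are within 0.5° of a quarter turn. The bystanders are untouched, so I'm handing in.

```bash
python3 -c "
from cell import r
r.hand_in(); print(r.current_t())"
```

```text
the job is handed in; nothing more can be done
the job is handed in; nothing more can be done
```

I finished both parts and handed the job in at about 32 s of the 58 s allowed; the hand-in gave no verdict.

- **Arched relief:** I slid it up out of its slot and lowered it onto the easel ledge with the plate leaned back 20°. Contact came at the predicted height with about 6 N. I pressed it lightly against the board and let go. The last pictures show it leaning at about 20°, within about 2 mm of the easel's middle, with the decorated face outward.
- **Turntable:** I pulled the ring up 17.5 mm, turned the table a quarter turn counterclockwise and lowered the ring into the next notch. With the ring lifted, the top view showed the table about 0.6° past the notch, but the pin still dropped in and pulled the table into line.
- **Pin:** The ring's top is back at its starting height to about 1 mm, so the pin is home. The holders are within about 0.5° of a quarter turn, where 1.7° is allowed.
- **Square relief:** It is upright in its slot where the arched one stood.
- **Bystanders:** The tin, jar and brush look unmoved in the pictures; I did not measure their positions.

No check failed. The two cameras disagreed by 1–2 mm on some final points, which is within their calibration. I also felt a steady sideways pull of about 5 N on the ring while turning, probably a small centring error, and it had no visible effect.

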